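# Slide a blank under the drill-guide bridge

## Robot

A 7-joint arm with a two-finger parallel gripper is mounted at the origin on the work surface. World frame = base frame: x ahead of the robot, y to its left, z up, the work surface at z = 0. Lengths are in m, angles in rad, forces in N, time in s.
With the tool pointing down it reaches from about 0.4 to 0.9 m from the base axis. Payload 5.5 kg.
Tool frame: the origin (TCP) lies midway between the tips of the shut fingers; the grasp point (between the pads) lies 19 mm behind it (bot.grasp_offset is the distance from the TCP to the grasp point, in m); z points along the fingers, y is the direction in which the jaws open and shut (so a half turn about z gives the same grasp; the last joint's range is limited). The gripper opens to 92 mm and grips with 3 to 60 N. Pads are 19 mm wide; open, the fingers measure 130 mm over their backs; the gripper's body (75 mm by 190 mm) begins 47 mm behind the grasp point.
Start: joints at [-0.886, 0.501, -0.427, 1.55, 0.221, 1.138, -0.21], TCP at [0.266, 0.593, 0.227] pointing down, gripper open.
Joint ranges: [-2.88, 2.88], [-0.31, 2.03], [-1.54, 1.56], [0.2, 2.42], [-1.41, 4.55], [0.19, 2.02], [-2.57, 2.57]. Speed limits (rad/s): [2.57, 2.57, 3.14, 3.14, 3.14, 3.14, 3.14].

## Interface

Orientations are given as [roll, pitch, yaw] about the fixed x, y, z axes, in that order (R = Rz(yaw) Ry(pitch) Rx(roll)).
In Python, from cell import bot gives the robot as it stands.
- The arm moves only by the shell command python3 -m inch 'ROWS' [OPENING]. ROWS is JSON, a list of rows, each a list of 2 entries, a list of its own where there are three numbers: the shift along the world's x, y, z in m, then the turn about the world's z in degrees. In form: [[[x, y, z], twist], ...]. A call has 1 to 10 rows; each row is the pose to reach, as a shift and turn from the pose measured when the call began; what a row does not reach only later rows make up. A row lasts 1/12 s, in which the tool goes at most 41.7 mm and 7.16 degrees, less where a joint would pass 70% of its speed; a pose out of reach is approached as far as the arm can. A call with a gripper value outside its range is refused whole. OPENING is the opening, from -1 (shut) to 1 (fully open), set as the call begins (- or left out, the last holds). The fingers move at their own pace and stop on an object; the grip force is fixed at half the most. Time passes only in rows, so rows that repeat a pose let the fingers close. It gives the time, the measured TCP pose, the force and the opening at its end, in the units of the state.
- bot.sense(): the state, without advancing time (a new reading comes with each control period).
- bot.read_camera(name): name is "scene" or "top" or "wrist"; returns the picture (420x560x3 uint8, red, green, blue); there is no depth.
- bot.get_calibration(name): a dict with "fx", "fy", "cx", "cy" (pixels), "distortion" ([k1, k2, p1, p2, k3] as OpenCV has them; the pictures are not rectified), "cam_to_world" (4x4, takes a point from camera to world coordinates); the wrist camera has in their place "T_tool_cam" (4x4, takes a point from camera to tool coordinates, whose origin is the TCP and whose axes are the flange's). Camera axes: x right, y down, z forward; pixel columns grow to the right and rows downward; lengths in m; the calibration is good to about 2 mm. A picture is of the moment at which its call begins: read the wrist's pose just before it. get_calibration takes no time and is no camera call.
- bot.sign_off(): hands the job in, once; it reports no verdict.
The state is a dict: "time": time; "joint_positions": joint angles; "dq": joint speeds; "effort": joint torques, N m; "tool_pos": TCP position; "eef_rot": TCP orientation; "contact_force": force on the tool from outside, world axes, zero at the start; "wrist_torque": the same for the moment, N m; "finger_gap": finger opening in m.
Only numpy, scipy, OpenCV 4.12 (cv2) and the standard library are available. Lean on these libraries where they do the work, as an engineer would, in place of code of your own. Each camera call takes 0.05 s, during which the arm holds its last target.

## Task

On the bench, push the flat wooden blank sideways until its long side lies flat against the fence of the drilling jig, still in front of the bridge; then slide it along the fence, end first, under the low metal bridge until its end meets the end stop, and leave it there lying flat against fence and stop. Only push it gently along the bench with the fingertips: do not grip, lift or tip it, and leave everything else on the bench where it is.

Things in the scene. Friction and masses are not known exactly. Their poses are not given: they have to be found in the camera images.
- board: The blank: a flat plain light-wood board, 150 x 80 x 16 mm, about 0.14 kg, lying loose on the bench in front of the jig, between its fence and the robot. Origin: centre of its underside; x along its 150 mm length, y along its 80 mm width, z up.
- jig: Drilling jig fixed to the bench: long plywood fence and short end stop in an L, 19 mm high, and an aluminium bridge bar across the channel. Origin: on the bench top at the inner corner of fence and stop. x: along the fence to the stop, the way the blank goes in (about world -y); y: into the fence, away from the robot. Fence face y = 0, x from -420 mm, 28 mm thick; stop face x = 0, y from -116 mm.
- jig_mouth (a point): Middle of the bridge's entrance, on the bench top, at jig x = -85, y = -43 mm. The opening is 86 mm wide (y = -86 to 0) and 19 mm high; the bridge runs from x = -85 to -35 mm, its top 31 mm above the bench, two bushings on it up to 40 mm. Its foot on the robot's side spans y = -116 to -86 mm, with a bevelled lead-in widening the way in, out to x = -120 mm.
- jig_seat (a point): Where the blank's origin lies when it is home, at jig x = -75, y = -40 mm, on the bench top under the bridge, the blank's length parallel to the fence. 65 mm of the blank's tail then stays outside the bridge.
- glue: Bystander: white glue bottle, 56 mm diameter, 150 mm tall, standing beyond the end stop. Origin: centre of its underside.
- offcut: Bystander: wooden offcut block 70 x 45 x 35 mm behind the fence. Origin: centre of its underside.
- screwdriver: Bystander: screwdriver lying behind the fence. Its x axis runs along it, tip to +x.
- tin: Bystander: closed metal tin, 60 mm diameter, 50 mm tall, standing beside the bridge on the robot's side. Origin: centre of its underside.
- hammer: Bystander: hammer lying across the line of the fence, beyond the open end of the channel. Its x axis runs along the handle to the head.
- square: Bystander: try square lying flat, wooden stock 110 x 18 x 18 mm with a steel blade reaching 150 mm from it, on the robot's side of the end stop. Origin: under the centre of the stock; blade towards +x.
- post: Bystander: upright wooden post 35 x 35 x 90 mm standing near the fence's open end. Origin: centre of its underside.
There are look-alikes about, which are no part of the job. Leave any black, orange or yellow look-alike of the board alone.

How it is judged:
By the outcome, as a careful person would: the job done as asked, in the order asked, and still so for the second after the job is handed in, with the robot touching nothing.
It also fails if it takes over 51 s, if anything falls off the work surface, if the arm or the gripper's body presses on something with over 40 N, if the wrist force passes 120 N, or if a joint passes its speed limit or range.

## Working session

There is one attempt and no reset: what is moved stays moved. The work goes in short steps, Python scripts to look and compute and a shell command to move; the robot and the scene stay as the last step left them, time stands still between calls to the robot, and variables do not carry over. Pictures are saved under pics/ and viewed, and the job is handed in when it is done.

```bash
mkdir -p pics; ls; python3 - <<'E'
from cell import bot
import cv2,numpy as np
s=bot.sense()
for k in ("time","tool_pos","eef_rot","contact_force","finger_gap"): print(k,s[k])
for n in ("scene","top","wrist"):
    im=bot.read_camera(n); cv2.imwrite(f"pics/{n}0.png",im[:,:,::-1])
    c=bot.get_calibration(n); print(n,c)
E
```

```text
pics
time 0.0
tool_pos [0.26586084 0.59238856 0.22566508]
eef_rot [-3.13967244e+00 -8.79238246e-05  2.71989024e+00]
contact_force [ 0.75242657  0.37886264 -0.06870297]
finger_gap 0.09209840410842189
scene {'fx': 397.65605670256815, 'fy': 397.65605670256815, 'cx': 278.73494838225525, 'cy': 206.9066797466936, 'distortion': array([0.00988915, 0.        , 0.        , 0.        , 0.        ]), 'cam_to_world': array([[-0.37366944,  0.71676981, -0.58873779,  1.20783742],
       [ 0.9274476 ,  0.27875015, -0.24927758,  0.3057221 ],
       [-0.01456389, -0.63917086, -0.76892685,  0.92340732],
       [ 0.        ,  0.        ,  0.        ,  1.        ]])}
top {'fx': 438.263271045223, 'fy': 438.263271045223, 'cx': 282.5368211675956, 'cy': 209.45108437156603, 'distortion': array([-0.02456488,  0.        ,  0.        ,  0.        ,  0.        ]), 'cam_to_world': array([[-0.02664315, -0.98329985,  0.18003206,  0.29362228],
       [-0.99938937,  0.02212808, -0.02704152,  0.04943976],
       [ 0.02260615, -0.1806426 , -0.98328898,  1.17626002],
       [ 0.        ,  0.        ,  0.        ,  1.        ]])}
wrist {'fx': 303.56134934956145, 'fy': 303.56134934956145, 'cx': 278.1612501522303, 'cy': 202.5141329900826, 'distortion': array([-0.04887845,  0.        ,  0.        ,  0.        ,  0.        ]), 'T_tool_cam': array([[ 2.01673403e-05, -9.51452826e-01, -3.07794606e-01,
         8.47125117e-02],
       [ 9.99999998e-01,  3.90509441e-05, -5.51919708e-05,
        -2.02150303e-04],
       [ 6.45322266e-05, -3.07794604e-01,  9.51452825e-01,
        -1.57313039e-01],
       [ 0.00000000e+00,  0.00000000e+00,  0.00000000e+00,
         1.00000000e+00]])}
```

View pics/top0.png

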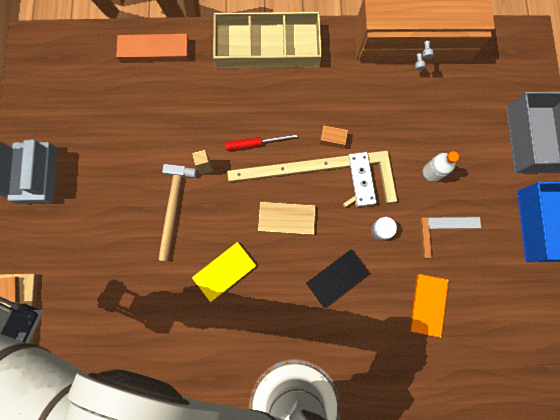

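View pics/scene0.png

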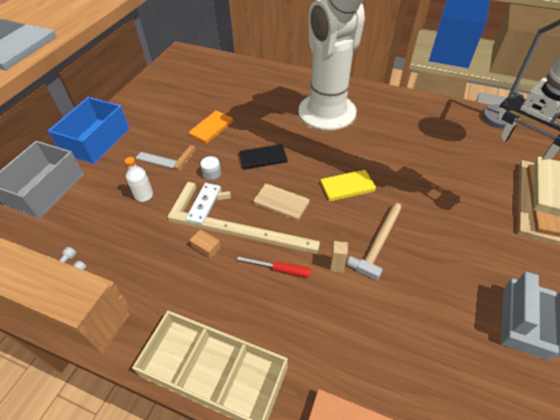

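```bash
python3 - <<'E'
import cv2
im=cv2.imread("pics/top0.png")
c=im[80:280,110:430]; cv2.imwrite("pics/top0c.png",cv2.resize(c,(800,500),interpolation=cv2.INTER_CUBIC))
E
```

```text
(no output)
```

View pics/top0c.png

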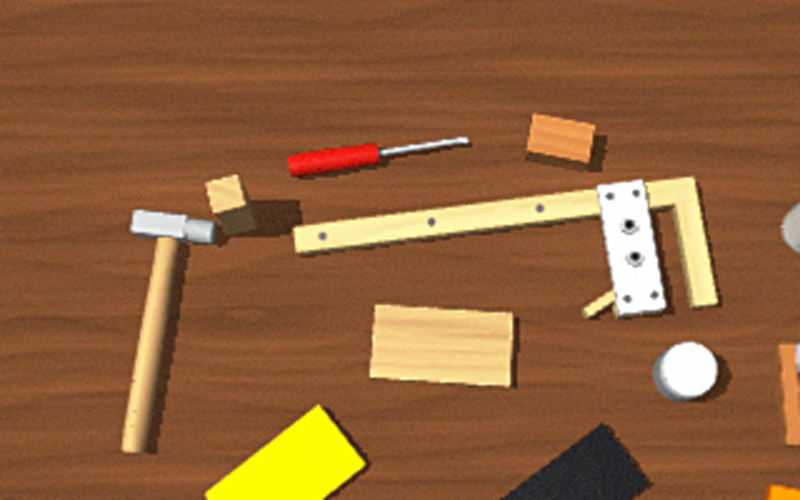

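```bash
python3 - <<'E'
import cv2
im=cv2.imread("pics/top0.png")
def crop(n,r0,r1,c0,c1,k): cv2.imwrite(f"pics/{n}.png",cv2.resize(im[r0:r1,c0:c1],None,fx=k,fy=k,interpolation=cv2.INTER_CUBIC))
crop("cb",190,250,245,335,8)
crop("cj",145,215,330,410,8)
crop("cf",150,200,220,290,8)
E
```

```text
(no output)
```

View pics/cb.png

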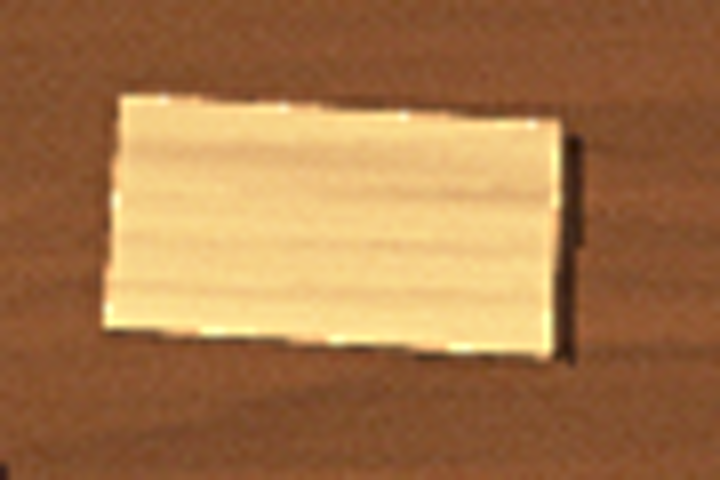

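View pics/cj.png

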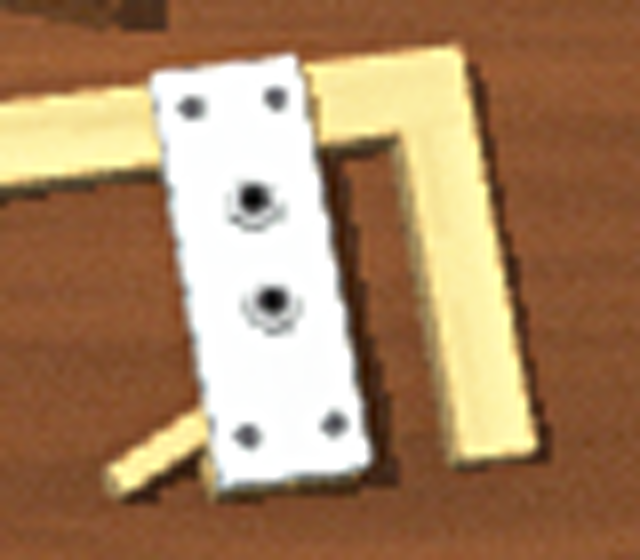

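View pics/cf.png

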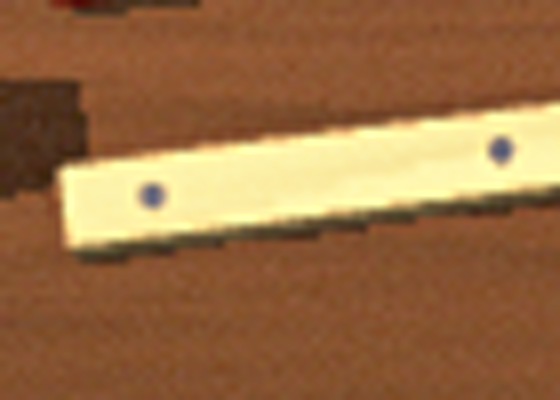

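```bash
cat > h.py <<'E'
import numpy as np,cv2
from cell import bot
def px2w(name,pts,z,tool=None):
    c=bot.get_calibration(name)
    K=np.array([[c['fx'],0,c['cx']],[0,c['fy'],c['cy']],[0,0,1]])
    u=cv2.undistortPoints(np.array(pts,float).reshape(-1,1,2),K,np.array(c['distortion'])).reshape(-1,2)
    T=c['cam_to_world'] if tool is None else tool@c['T_tool_cam']
    d=np.c_[u,np.ones(len(u))]@T[:3,:3].T
    o=T[:3,3]
    return o+d*((z-o[2])/d[:,2])[:,None]
def w2px(name,P,tool=None):
    c=bot.get_calibration(name)
    K=np.array([[c['fx'],0,c['cx']],[0,c['fy'],c['cy']],[0,0,1]])
    T=c['cam_to_world'] if tool is None else tool@c['T_tool_cam']
    Ti=np.linalg.inv(T)
    r,_=cv2.Rodrigues(Ti[:3,:3])
    return cv2.projectPoints(np.array(P,float).reshape(-1,1,3),r,Ti[:3,3],K,np.array(c['distortion']))[0].reshape(-1,2)
def toolT(s):
    from scipy.spatial.transform import Rotation as R
    T=np.eye(4);T[:3,:3]=R.from_euler('xyz',s['eef_rot']).as_matrix();T[:3,3]=s['tool_pos'];return T
E
python3 - <<'E'
from h import *
f=lambda l,o:[(a/8+o[0]-.44,b/8+o[1]-.44) for a,b in l]
b=px2w("top",f([(120,96),(562,122),(554,356),(104,326)],(245,190)),.016)[:,:2]
print("board",b.round(4).tolist(), b.mean(0), [np.linalg.norm(b[i]-b[i-1]).round(4) for i in range(4)])
d=(b[1]+b[2]-b[0]-b[3]);print("board yaw of long axis(deg)",np.degrees(np.arctan2(d[1],d[0])))
c=px2w("top",f([(398,137),(455,465),(538,452),(463,47)],(330,145)),.019)[:,:2]
e=px2w("top",f([(67,248),(60,168)],(220,150)),.019)[:,:2]
print("corner,stop ends",c.round(4).tolist(),"fence end",e.round(4).tolist())
x=c[0]-e[0];print(np.linalg.norm(x),np.degrees(np.arctan2(x[1],x[0])))
x/=np.linalg.norm(x); y=np.array([-x[1],x[0]])
print("x",x,"y",y)
for P in b: print("board corner in jig",(P-c[0])@x,(P-c[0])@y)
print("stop end",(c[1]-c[0])@x,(c[1]-c[0])@y)
print("tin",px2w("top",[(385.5,228)],.05))
for n,q,z in (("yellow",[(239,242),(257,264),(211,302),(193,280)],.016),("black",[(350,250),(370,272),(325,307),(306,283)],.016)):
  print(n,[((P-c[0])@x,(P-c[0])@y) for P in px2w("top",q,z)[:,:2]])
E
```

```text
board [[0.5291, 0.079], [0.5168, -0.07], [0.4374, -0.0642], [0.451, 0.0856]] [0.48359269 0.00759152] [np.float64(0.0783), np.float64(0.1495), np.float64(0.0797), np.float64(0.1504)]
board yaw of long axis(deg) -94.95124346504014
corner,stop ends [[0.6334, -0.2529], [0.5178, -0.2646], [0.5217, -0.2934], [0.6654, -0.2779]] fence end [[0.5885, 0.1636], [0.6166, 0.1658]]
0.41892137073456615 -83.83844341829897
x [ 0.10733229 -0.9942232 ] y [0.9942232  0.10733229]
board corner in jig -0.34117242800786435 -0.06811596683757865
board corner in jig -0.1943642142571411 -0.09628659837499942
board corner in jig -0.20870607826357057 -0.174640432192705
board corner in jig -0.3561850138203875 -0.14500594228058322
stop end -0.0007902587455752459 -0.1162056271191513
tin [[ 0.4445577  -0.24905766  0.05      ]]
yellow [(np.float64(-0.40879590673971145), np.float64(-0.16958835125494862)), (np.float64(-0.36870452384837277), np.float64(-0.233451171681998)), (np.float64(-0.49868811657964596), np.float64(-0.31483887967987434)), (np.float64(-0.5391480436150436), np.float64(-0.2526758347075804))]
black [(np.float64(-0.11934477566749077), np.float64(-0.22950382937310324)), (np.float64(-0.0760878474763374), np.float64(-0.2938866841661895)), (np.float64(-0.20769900502973965), np.float64(-0.36704951868341945)), (np.float64(-0.2478609091498069), np.float64(-0.2995102002092934))]
```

The blank is the plain light-wood board at top-pixel (287,218). It could be confused with the yellow board (224,271), the black one (338,278), the orange one (430,305) and the red-orange one (152,47). The close crop shows bare wood measuring 150 x 80 mm, so I'm taking that one. It needs about 81 mm towards the fence and an 11° turn.

```bash
python3 -m inch '[[[0.01,-0.03,0],4],[[0.02,-0.06,0],8],[[0.03,-0.09,0],12],[[0.04,-0.12,0],16],[[0.05,-0.15,0],20],[[0.06,-0.18,0],24],[[0.07,-0.21,0],28],[[0.08,-0.24,0],30.4],[[0.09,-0.27,0],30.4],[[0.1,-0.3,0],30.4]]' 1; python3 -m inch '[[[0.005,-0.03,0],0],[[0.01,-0.06,0],0],[[0.015,-0.09,0],0],[[0.02,-0.12,0],0],[[0.025,-0.15,0],0],[[0.03,-0.18,0],0],[[0.03,-0.21,0],0],[[0.03,-0.24,0],0],[[0.03,-0.26,0],0],[[0.03,-0.27,0],0]]'
```

```text
time: 0.98
tool_pos: [0.366, 0.2908, 0.2258]
eef_rot: [-3.14, -0.0, -3.033]
contact_force: [0.5, -0.7, 1.2]
finger_gap: 0.092
time: 1.82
tool_pos: [0.3956, 0.0178, 0.2257]
eef_rot: [-3.139, -0.001, -3.036]
contact_force: [0.1, 0.9, 0.5]
finger_gap: 0.0916
```

```bash
python3 -m inch '[[[0.003,-0.014,-0.03],0],[[0.003,-0.014,-0.06],0],[[0.003,-0.014,-0.09],0],[[0.003,-0.014,-0.12],0],[[0.003,-0.014,-0.12],0]]'
python3 - <<'E'
from h import *
s=bot.sense();im=bot.read_camera("wrist");cv2.imwrite("pics/w1.png",im[:,:,::-1])
im=bot.read_camera("top");cv2.imwrite("pics/t1.png",im[:,:,::-1])
print(s['tool_pos'])
T=toolT(s)
# project expected board corners in wrist image
b=[[.5291,.079],[.5168,-.07],[.4374,-.0642],[.451,.0856]]
print(w2px("wrist",[[*p,.016] for p in b],T).round(1).tolist())
E
```

```text
time: 2.23
tool_pos: [0.3942, 0.0035, 0.1014]
eef_rot: [-3.14, -0.01, -3.037]
contact_force: [-1.3, 0.4, -0.5]
finger_gap: 0.0916
[0.39420905 0.00351501 0.10138596]
[[339.0, 344.8], [189.6, 321.6], [197.0, 248.6], [360.5, 277.6]]
```

View pics/w1.png

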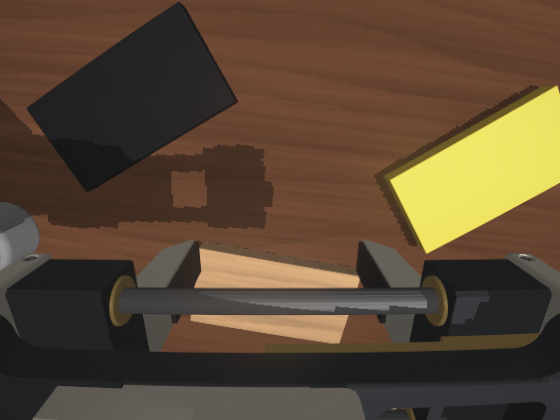

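View pics/t1.png

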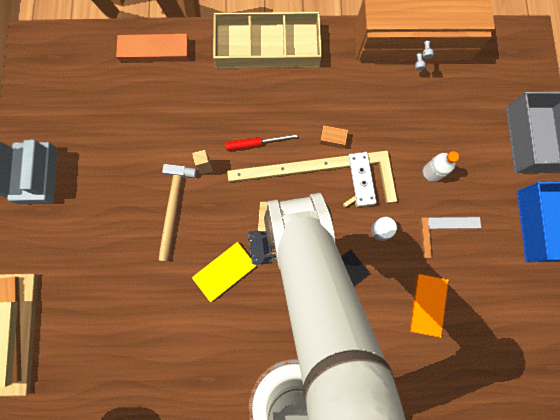

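The wrist view shows the board corners at about (197,248), (360,275) and (339,343), which match the prediction. The yellow and black boards are clear of the fingers. Next I descend behind the near side.

```bash
python3 -m inch '[[[0.012,0,-0.02],0],[[0.012,0,-0.04],0],[[0.012,0,-0.06],0],[[0.012,0,-0.08],0],[[0.012,0,-0.09],0],[[0.012,0,-0.093],0],[[0.012,0,-0.093],0]]'
```

```text
time: 2.92
tool_pos: [0.4107, 0.004, 0.0133]
eef_rot: [-3.139, -0.002, -3.036]
contact_force: [-0.2, -0.3, -0.2]
finger_gap: 0.0917
```

```bash
python3 -m inch '[[[0.006,0.0006,-0.005],0],[[0.012,0.0013,-0.005],0],[[0.018,0.002,-0.005],0],[[0.024,0.0026,-0.005],0],[[0.03,0.0032,-0.005],0],[[0.036,0.0039,-0.005],0],[[0.042,0.0045,-0.005],0],[[0.048,0.0052,-0.005],0],[[0.054,0.0058,-0.005],0],[[0.06,0.0065,-0.005],0]]'
cat > look.py <<'E'
import sys
from h import *
n=sys.argv[1]
s=bot.sense();T=toolT(s)
C=np.array([.6334,-.2529]);x=np.array([.10733,-.99422]);y=np.array([.99422,.10733])
p=s['tool_pos'][:2]-C
print("tool jig",p@x,p@y,s['tool_pos'],s['contact_force'],s['time'])
for c in sys.argv[2:]:
    im=bot.read_camera(c)[:,:,::-1]
    cv2.imwrite(f"pics/{n}_{c}.png",im)
    if c=="top": cv2.imwrite(f"pics/{n}_{c}.png",cv2.resize(im[130:250,210:410],None,fx=4,fy=4,interpolation=cv2.INTER_CUBIC))
    if c=="scene": cv2.imwrite(f"pics/{n}_{c}.png",cv2.resize(im[150:270,150:350],None,fx=4,fy=4,interpolation=cv2.INTER_CUBIC))
E
python3 look.py p1 scene
```

```text
time: 3.75
tool_pos: [0.4709, 0.0106, 0.0082]
eef_rot: [-3.139, -0.003, -3.036]
contact_force: [-2.6, 0.2, 2.4]
finger_gap: 0.0913
tool jig -0.2794554353681833 -0.13325371078804701 [0.47092143 0.01063987 0.00819515] [-2.59653319  0.16339133  2.43627135] 3.75
```

View pics/p1_scene.png

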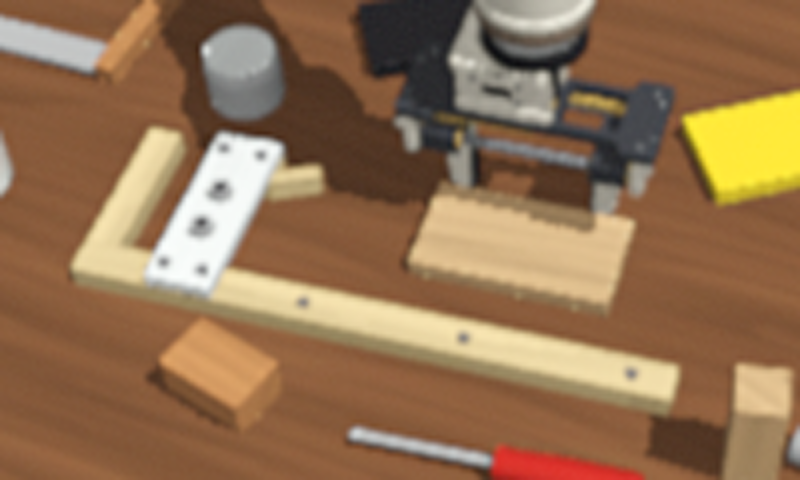

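The board has squared up against both fingertips, parallel to the fence, with about 44 mm to go.

```bash
python3 -m inch '[[[0.006,0.0006,0],0],[[0.012,0.0013,0],0],[[0.018,0.002,0],0],[[0.024,0.0026,0],0],[[0.03,0.0032,0],0],[[0.034,0.0037,0],0],[[0.037,0.004,0],0],[[0.039,0.0042,0],0],[[0.041,0.0044,0],0]]'; python3 look.py p2
```

```text
time: 4.55
tool_pos: [0.5136, 0.0153, 0.0084]
eef_rot: [-3.14, -0.001, -3.036]
contact_force: [-2.1, 0.3, 1.0]
finger_gap: 0.0918
tool jig -0.2794873466139603 -0.09035650890007485 [0.51356755 0.01527579 0.00836098] [-2.13101321  0.31639681  1.0182966 ] 4.55
```

```bash
python3 -m inch '[[[0.001,0.0001,0],0],[[0.002,0.0002,0],0],[[0.003,0.0003,0],0]]'; python3 look.py p3 scene top
```

```text
time: 4.8
tool_pos: [0.514, 0.0153, 0.008]
eef_rot: [-3.139, -0.006, -3.036]
contact_force: [-9.2, -0.7, 6.6]
finger_gap: 0.092
tool jig -0.2794216731695652 -0.08987968394656368 [0.51404867 0.01526167 0.00797089] [-9.24777001 -0.72928953  6.64834072] 4.8
```

View pics/p3_scene.png

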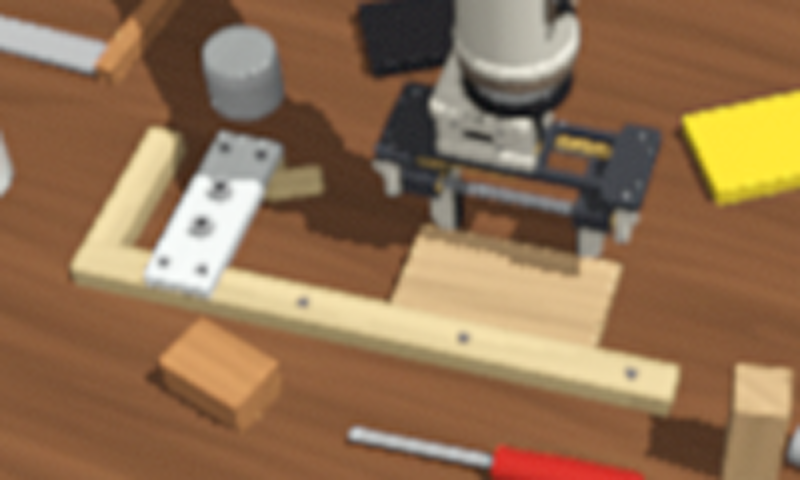

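Contact is made: 9 N, with the board flat along the fence and in front of the bridge. Next I back off, lift, and turn for the end push.

```bash
python3 -m inch '[[[-0.01,-0.001,0],0],[[-0.02,-0.002,0],0],[[-0.025,-0.003,0.03],0],[[-0.025,0.02,0.06],-6],[[-0.02,0.05,0.09],-12],[[-0.01,0.08,0.1],-18],[[0,0.1,0.1],-24],[[0.01,0.12,0.1],-30],[[0.02,0.12,0.1],-36],[[0.02,0.12,0.1],-42]]' ; python3 -m inch '[[[0,0.01,0],-6],[[0,0.01,0],-12],[[0,0.01,0],-18],[[0,0.01,0],-24],[[0,0.01,0],-30],[[0,0.01,0],-36],[[0,0.01,0],-42],[[0,0.01,0],-48],[[0,0.01,0],-48]]' -0.35;  python3 look.py p4 scene top wrist
```

```text
time: 5.73
tool_pos: [0.5363, 0.1376, 0.1087]
eef_rot: [3.14, -0.004, 2.512]
contact_force: [-0.1, -0.1, -0.0]
finger_gap: 0.0921
time: 6.48
tool_pos: [0.5364, 0.1478, 0.1087]
eef_rot: [3.139, -0.004, 1.671]
contact_force: [-0.3, -0.2, 0.2]
finger_gap: 0.0364
tool jig -0.4087699819132025 -0.05339451278627185 [0.53644016 0.14777921 0.10872637] [-0.29523284 -0.20032905  0.21449178] 6.4833
```

View pics/p4_top.png

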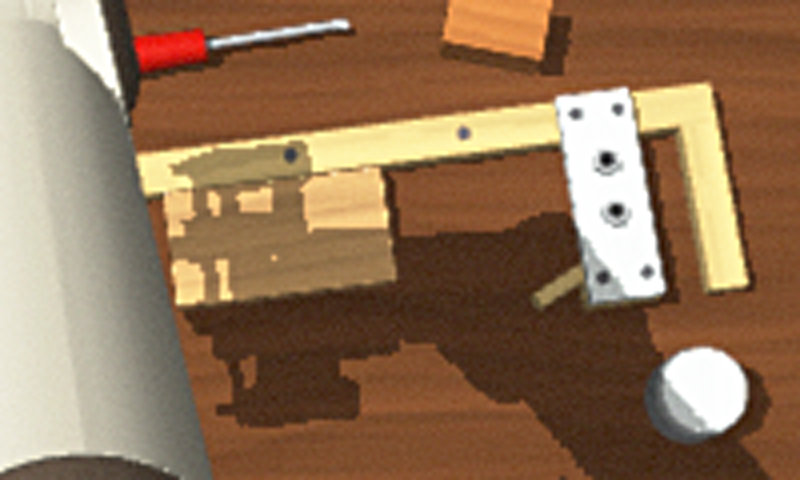

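View pics/p4_wrist.png

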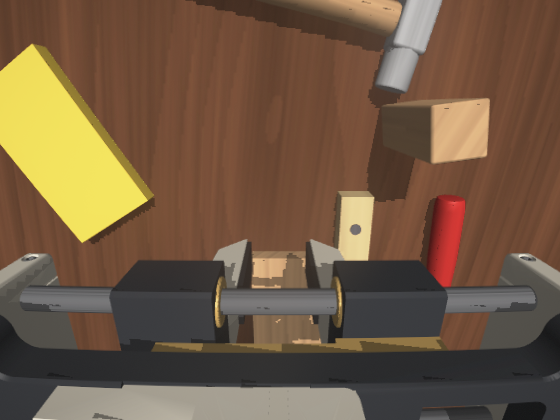

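View pics/p4_scene.png

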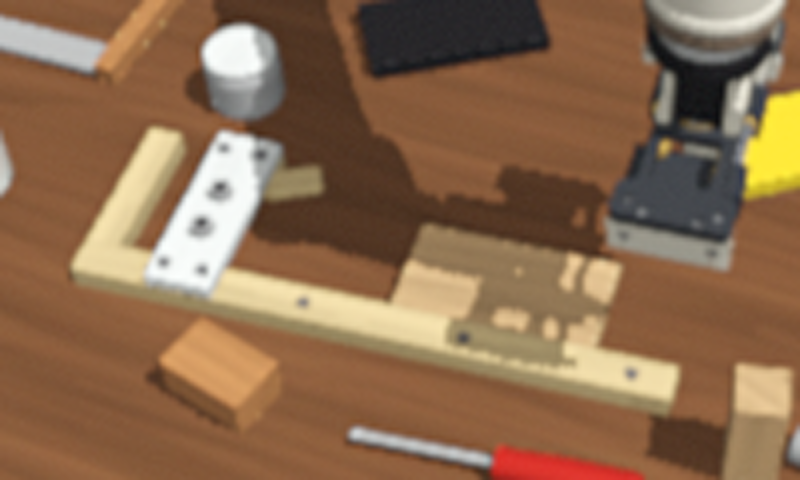

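```bash
python3 - <<'E'
from h import *
C=np.array([.6334,-.2529]);x=np.array([.10733,-.99422]);y=np.array([.99422,.10733])
q=[(a/4+210-.4,b/4+130-.4) for a,b in [(385,168),(396,280),(177,305),(166,186)]]
for P in px2w("top",q,.016)[:,:2]: print((P-C)@x,(P-C)@y)
E
```

```text
-0.20507558778231136 -0.0013713817590359154
-0.20891814575173054 -0.0798604756108042
-0.35782977895096907 -0.07779297016070573
-0.3551846542065721 0.005166648413998914
```

Tail is at jig x ≈ -0.357, parallel to the fence and touching it. Next I move in above the tail and descend behind it.

```bash
python3 -m inch '[[[0.006,-0.014,0],-0.5],[[0.012,-0.027,0],-0.5],[[0.012,-0.027,-0.03],-0.5],[[0.012,-0.027,-0.06],-0.5],[[0.012,-0.027,-0.08],-0.5],[[0.012,-0.027,-0.095],-0.5],[[0.012,-0.027,-0.1],-0.5],[[0.012,-0.027,-0.1],-0.5]]' -0.4; python3 look.py p5 scene
```

```text
time: 7.3
tool_pos: [0.5475, 0.1192, 0.0073]
eef_rot: [-3.141, -0.003, 1.669]
contact_force: [-0.7, -0.3, 1.4]
finger_gap: 0.0274
tool jig -0.3791922634382163 -0.04542800012703458 [0.54753528 0.1192273  0.00732506] [-0.74010209 -0.26631981  1.4141759 ] 7.3
```

View pics/p5_scene.png

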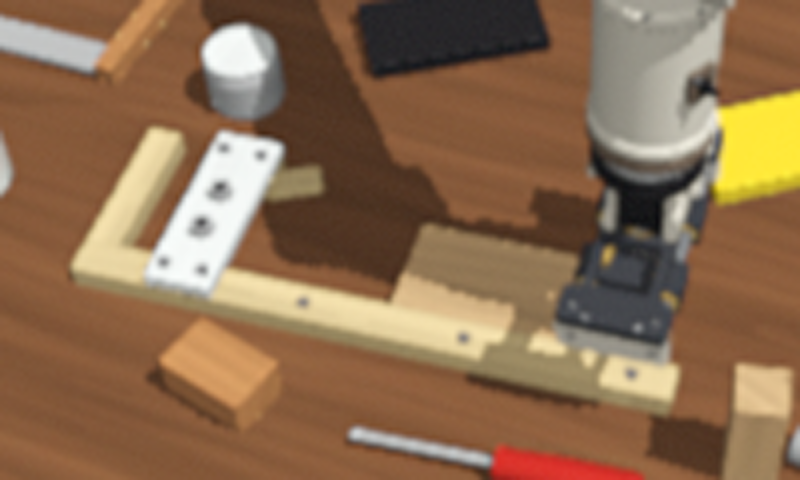

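```bash
python3 -m inch '[[[0.0006,-0.006,0],0.4],[[0.0013,-0.012,0],0.4],[[0.002,-0.018,0],0.4],[[0.0026,-0.024,0],0.4],[[0.0032,-0.03,0],0.4],[[0.0039,-0.036,0],0.4],[[0.0045,-0.042,0],0.4],[[0.0052,-0.048,0],0.4],[[0.0058,-0.054,0],0.4],[[0.0065,-0.06,0],0.4]]'; python3 look.py p6
python3 -m inch '[[[0.0006,-0.006,0],0],[[0.0013,-0.012,0],0],[[0.002,-0.018,0],0],[[0.0026,-0.024,0],0],[[0.0032,-0.03,0],0],[[0.0039,-0.036,0],0],[[0.0045,-0.042,0],0],[[0.0052,-0.048,0],0]]'; python3 look.py p7 scene
```

```text
time: 8.18
tool_pos: [0.5549, 0.0591, 0.0084]
eef_rot: [3.141, -0.003, 1.676]
contact_force: [0.5, 1.9, 1.2]
finger_gap: 0.0278
tool jig -0.3185828534627964 -0.04459205448812448 [0.55487165 0.05905752 0.00843436] [0.50767166 1.94192649 1.24964792] 8.1833
time: 8.85
tool_pos: [0.56, 0.0104, 0.0084]
eef_rot: [3.141, -0.003, 1.676]
contact_force: [-0.1, 2.4, 1.2]
finger_gap: 0.0271
tool jig -0.26966081907411826 -0.044687189079541445 [0.5600279  0.01040771 0.00838414] [-0.10726281  2.40416023  1.21486259] 8.85
```

View pics/p7_scene.png

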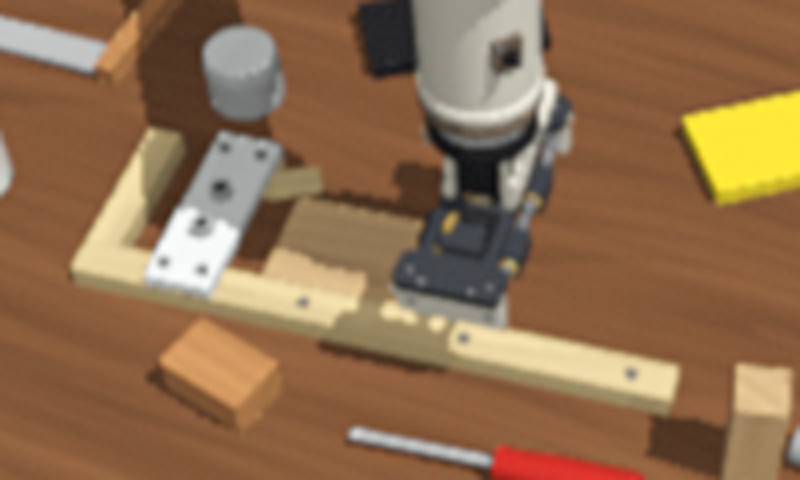

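The board is tracking flush along the fence with 2 N of push, and its front end is just short of the bridge. I keep going.

```bash
python3 -m inch '[[[0.0006,-0.006,0],0],[[0.0013,-0.012,0],0],[[0.002,-0.018,0],0],[[0.0026,-0.024,0],0],[[0.0032,-0.03,0],0],[[0.0039,-0.036,0],0],[[0.0045,-0.042,0],0],[[0.0052,-0.048,0],0]]'; python3 look.py p8 scene
```

```text
time: 9.57
tool_pos: [0.5653, -0.0403, 0.0083]
eef_rot: [3.141, -0.002, 1.674]
contact_force: [0.6, 1.2, -1.0]
finger_gap: 0.0275
tool jig -0.21867455095948488 -0.04487213441415135 [ 0.56531642 -0.04030406  0.00831131] [ 0.59607404  1.21397012 -0.99113009] 9.5667
```

View pics/p8_scene.png

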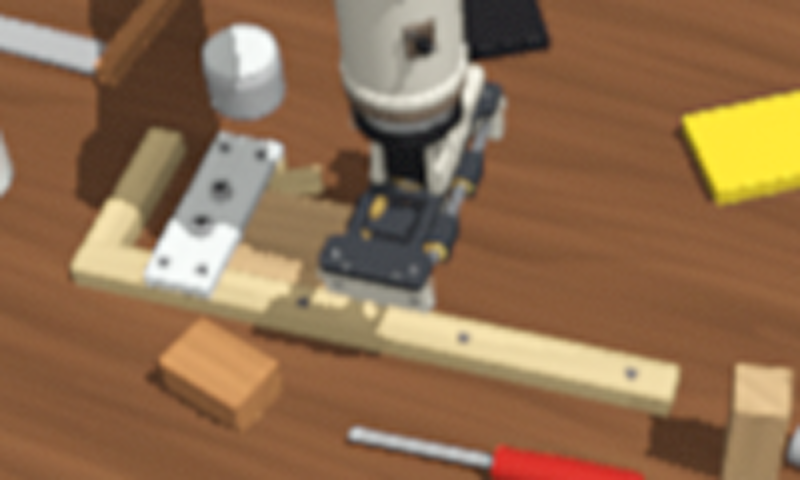

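```bash
python3 -m inch '[[[0.0006,-0.006,0],0],[[0.0013,-0.012,0],0],[[0.002,-0.018,0],0],[[0.0026,-0.024,0],0],[[0.0032,-0.03,0],0],[[0.0039,-0.036,0],0],[[0.0045,-0.042,0],0],[[0.0051,-0.047,0],0]]'; python3 look.py p9; python3 -m inch '[[[0.0002,-0.002,0],0],[[0.0004,-0.004,0],0],[[0.0006,-0.006,0],0]]'; python3 look.py p10 scene
```

```text
time: 10.28
tool_pos: [0.5706, -0.0901, 0.0084]
eef_rot: [3.141, -0.001, 1.672]
contact_force: [-0.7, 0.3, 0.1]
finger_gap: 0.0274
tool jig -0.16858799819451087 -0.04498734414253369 [ 0.5705777  -0.09011381  0.00838599] [-0.72913054  0.31151791  0.08373326] 10.2833
time: 10.53
tool_pos: [0.5712, -0.0959, 0.0084]
eef_rot: [3.141, -0.001, 1.672]
contact_force: [-0.9, 1.7, 0.4]
finger_gap: 0.0275
tool jig -0.1627236696390533 -0.045009835149410905 [ 0.57118476 -0.0959467   0.00838215] [-0.93478858  1.71599397  0.4392206 ] 10.5333
```

View pics/p10_scene.png

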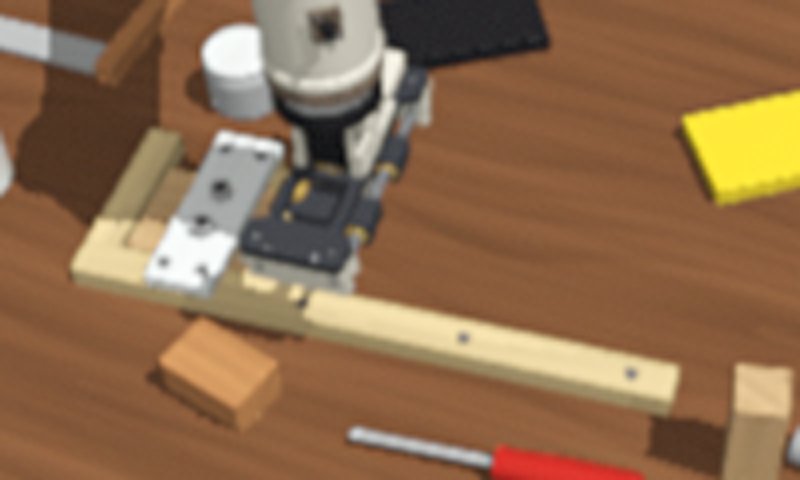

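```bash
python3 -m inch '[[[0.0001,-0.0015,0],0.2],[[0.0003,-0.003,0],0.2],[[0.0004,-0.004,0],0.2]]'; python3 -m inch '[[[0.0001,-0.001,0],0],[[0.0002,-0.002,0],0],[[0.0003,-0.003,0],0]]'; python3 look.py p11 scene top
```

```text
time: 10.83
tool_pos: [0.5715, -0.0997, 0.0084]
eef_rot: [3.141, -0.001, 1.676]
contact_force: [-1.8, 4.4, 2.7]
finger_gap: 0.0274
time: 11.08
tool_pos: [0.5715, -0.0998, 0.0083]
eef_rot: [-3.141, -0.005, 1.678]
contact_force: [-1.6, 9.5, 4.1]
finger_gap: 0.0271
tool jig -0.15889911684292576 -0.04515104989727735 [ 0.57145486 -0.09976433  0.00833784] [-1.63450101  9.51820392  4.07027149] 11.0833
```

View pics/p11_top.png

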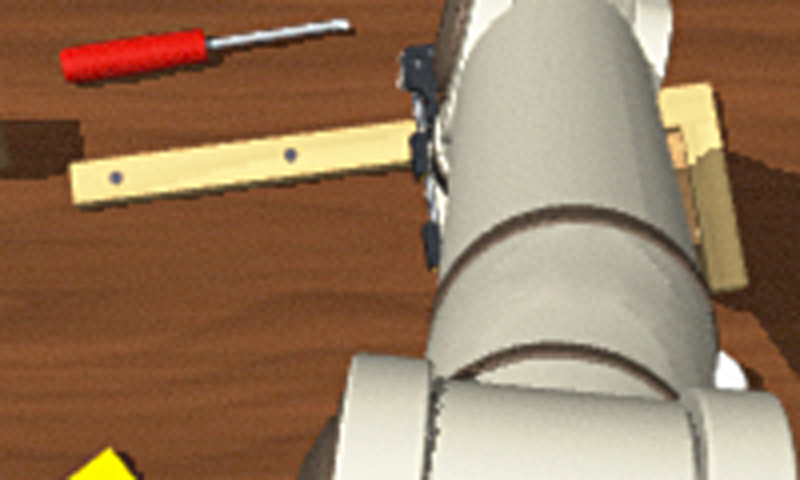

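It met the stop: the tool halted at jig x -0.159 with 9.5 N. Next I back off, lift clear and inspect.

```bash
python3 -m inch '[[[-0.001,0.01,0],0],[[-0.002,0.02,0],0],[[-0.003,0.03,0.01],0],[[-0.004,0.04,0.04],0],[[-0.02,0.06,0.08],0],[[-0.04,0.09,0.11],0],[[-0.06,0.12,0.14],0],[[-0.07,0.15,0.15],0],[[-0.08,0.18,0.15],0],[[-0.09,0.21,0.15],0]]'; python3 -m inch '[[[0,0.04,0],0],[[0,0.08,0],0],[[0,0.12,0],0],[[0,0.15,0],0],[[0,0.15,0],0]]'; python3 look.py p12 scene top; python3 - <<'E'
from h import *
im=bot.read_camera("top")[:,:,::-1];cv2.imwrite("pics/p12_full.png",im)
cv2.imwrite("pics/p12_c.png",cv2.resize(im[145:215,330:410],None,fx=8,fy=8,interpolation=cv2.INTER_CUBIC))
E
```

```text
time: 12.02
tool_pos: [0.4816, 0.1133, 0.1613]
eef_rot: [3.137, -0.006, 1.679]
contact_force: [1.4, 0.6, -0.2]
finger_gap: 0.0275
time: 12.43
tool_pos: [0.4799, 0.2726, 0.1624]
eef_rot: [3.134, -0.011, 1.689]
contact_force: [-1.5, 0.8, 0.4]
finger_gap: 0.0276
tool jig -0.5389527579337929 -0.09623505242203648 [0.47987433 0.27261231 0.16242072] [-1.49044721  0.82406334  0.36115089] 12.4333
```

View pics/p12_c.png

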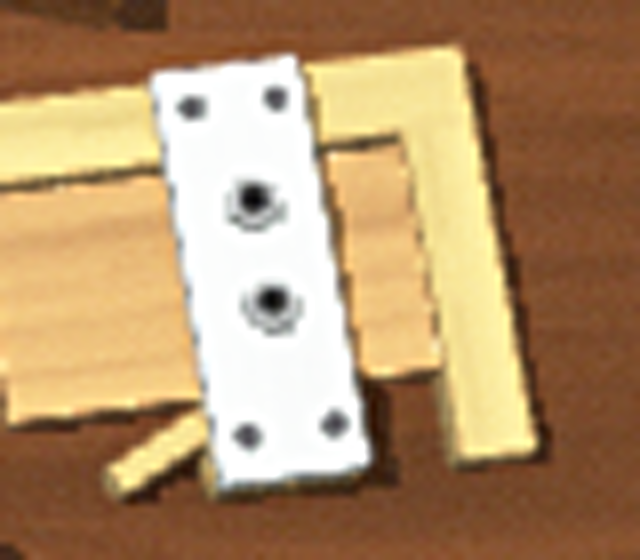

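View pics/p12_scene.png

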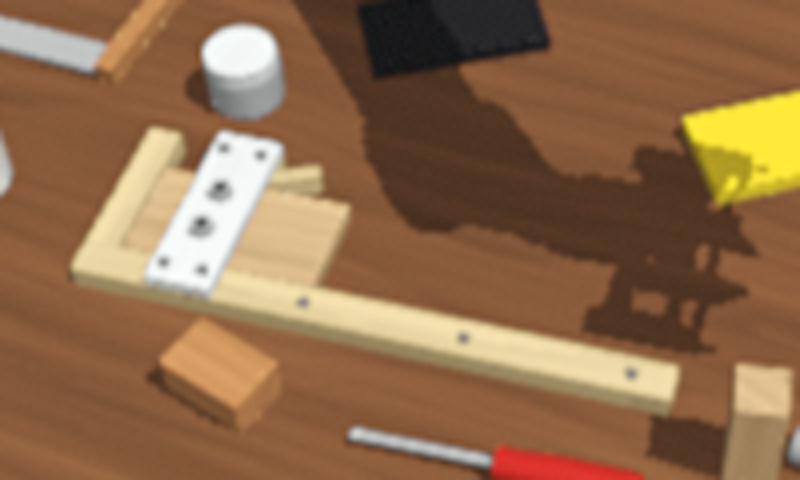

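View pics/p12_full.png

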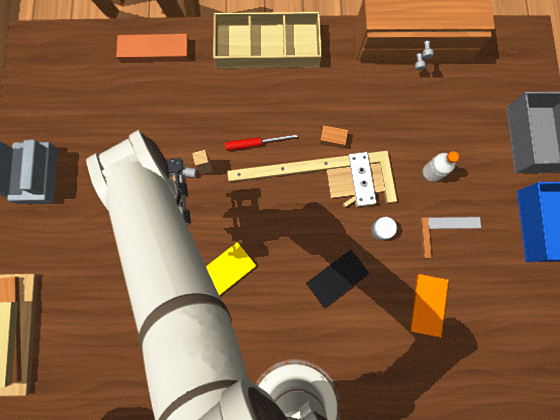

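View pics/p12_top.png

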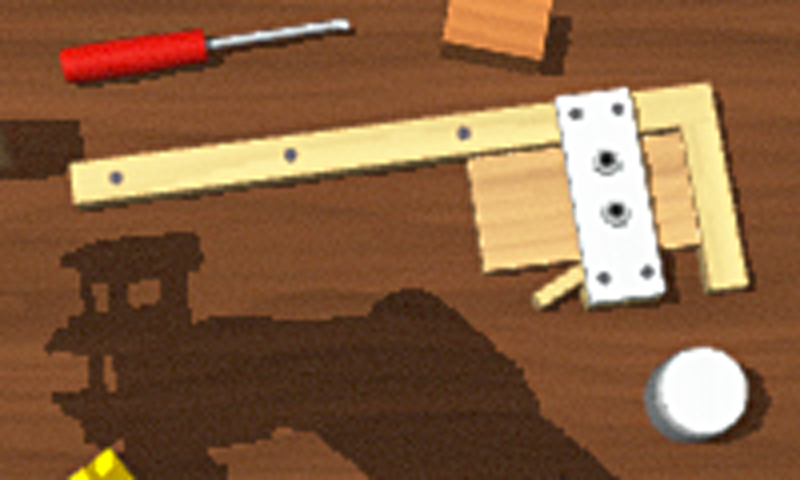

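```bash
python3 - <<'E'
from h import *
im=cv2.imread("pics/p12_full.png")
cv2.imwrite("pics/z1.png",cv2.resize(im[155:205,320:395],None,fx=10,fy=10,interpolation=cv2.INTER_CUBIC))
# expected seat outline corners
C=np.array([.6334,-.2529]);x=np.array([.10733,-.99422]);y=np.array([.99422,.10733])
P=[[*(C+a*x+b*y),.016] for a,b in [(0,0),(0,-.08),(-.15,-.08),(-.15,0)]]
print(((w2px("top",P)-[320,155]+.45)*10).round(0).tolist())
E
```

```text
[[595.0, 75.0], [646.0, 354.0], [105.0, 424.0], [60.0, 141.0]]
```

View pics/z1.png

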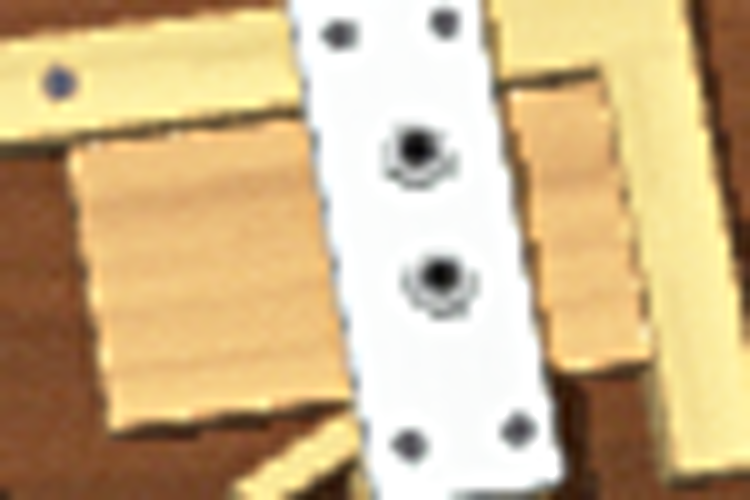

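From above the board looks home, but a dark strip along the fence could be a gap of 1–2 mm. I'll check it with the wrist camera from over the bridge.

```bash
python3 -m inch '[[[0.01,-0.035,0],0],[[0.02,-0.07,0],0],[[0.03,-0.105,0],0],[[0.045,-0.14,0],0],[[0.06,-0.175,0],0],[[0.075,-0.21,0],0],[[0.09,-0.245,0],0],[[0.105,-0.28,0],0],[[0.12,-0.315,0],0],[[0.13,-0.35,0],0]]'; python3 -m inch '[[[0.005,-0.03,0],0],[[0.01,-0.06,-0.02],0],[[0.01,-0.09,-0.04],0],[[0.01,-0.1,-0.06],0],[[0.01,-0.1,-0.065],0],[[0.01,-0.1,-0.065],0]]'; python3 look.py w2 wrist
```

```text
time: 13.42
tool_pos: [0.6113, -0.0911, 0.1621]
eef_rot: [3.136, -0.004, 1.677]
contact_force: [1.3, 1.1, 0.2]
finger_gap: 0.0277
time: 13.92
tool_pos: [0.6183, -0.1931, 0.0952]
eef_rot: [3.141, -0.005, 1.672]
contact_force: [-0.6, -0.4, 0.6]
finger_gap: 0.0278
tool jig -0.061095850602582755 -0.008595134797518453 [ 0.61829702 -0.19307939  0.09519726] [-0.61802734 -0.3687537   0.5919663 ] 13.9167
```

View pics/w2_wrist.png

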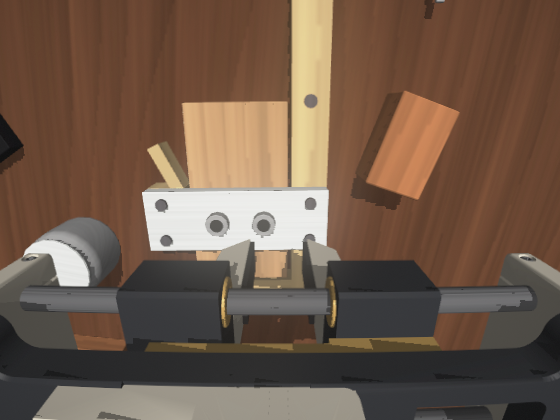

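```bash
python3 - <<'E'
from h import *
im=cv2.imread("pics/w2_wrist.png")
cv2.imwrite("pics/z2.png",cv2.resize(im[95:195,180:340],None,fx=5,fy=5,interpolation=cv2.INTER_CUBIC))
s=bot.sense();T=toolT(s)
f=lambda l:[(a/5+180-.4,b/5+95-.4) for a,b in l]
E
```

```text
(no output)
```

View pics/z2.png

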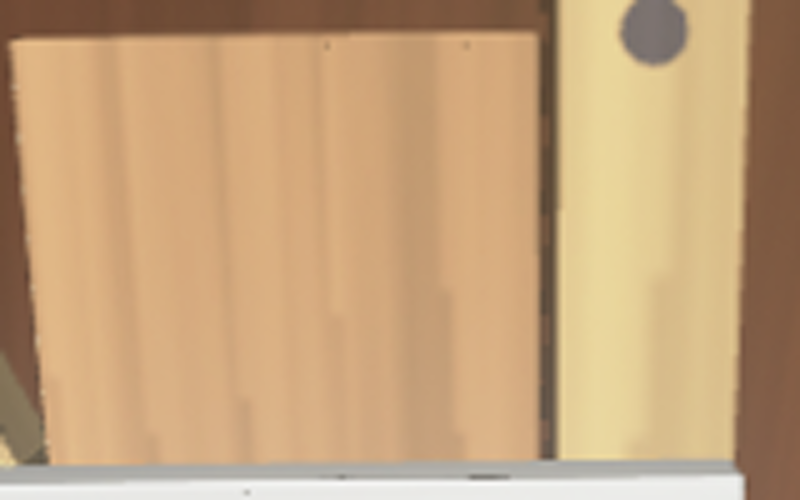

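The close view shows a parallel strip of bench about 2.5 mm wide between board and fence, at crop columns 540–557, so the board is not flush. I'll press the exposed tail sideways against the fence with shut fingertips, between the tail end and the lead-in.

```bash
python3 -m inch '[[[-0.02,0.012,0.02],0],[[-0.04,0.024,0.02],0],[[-0.07,0.04,0.02],0],[[-0.095,0.055,0.02],0],[[-0.114,0.064,0.01],0.3],[[-0.114,0.064,-0.02],0.3],[[-0.114,0.064,-0.04],0.3],[[-0.114,0.064,-0.055],0.3],[[-0.114,0.064,-0.055],0.3]]' -1; python3 look.py q1 scene wrist
```

```text
time: 14.72
tool_pos: [0.505, -0.1251, 0.0407]
eef_rot: [3.14, -0.006, 1.683]
contact_force: [-0.4, 0.4, 0.0]
finger_gap: 0.0008
tool jig -0.14086945074933482 -0.11398593900895809 [ 0.5049525  -0.12507801  0.04072998] [-0.41023061  0.39623378  0.00737013] 14.7167
```

View pics/q1_scene.png

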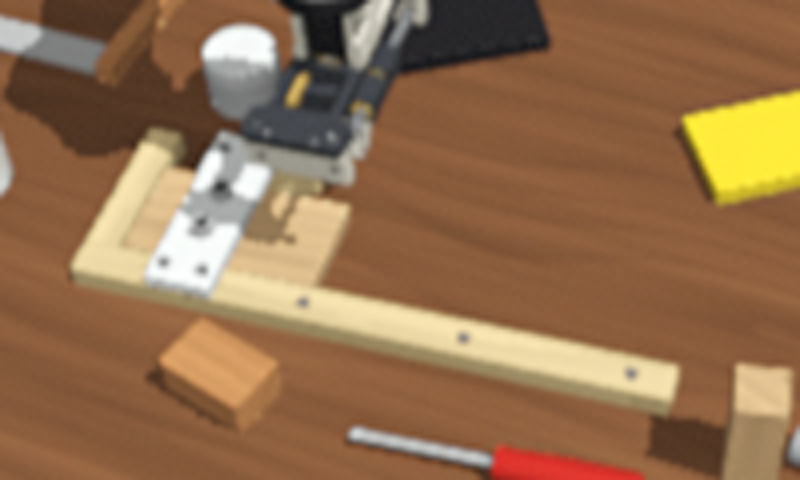

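```bash
python3 -m inch '[[[0,-0.003,-0.015],-0.4],[[0,-0.003,-0.028],-0.4],[[0,-0.003,-0.033],-0.4],[[0,-0.003,-0.033],-0.4]]'; python3 look.py q2;  python3 -m inch '[[[0.003,0.0003,0],0],[[0.006,0.0006,0],0],[[0.009,0.0009,0],0],[[0.011,0.0012,0],0]]'; python3 look.py q3
```

```text
time: 15.15
tool_pos: [0.5071, -0.1289, 0.0102]
eef_rot: [3.137, -0.005, 1.676]
contact_force: [-0.3, 0.4, -0.3]
finger_gap: 0.0003
tool jig -0.13687336888093768 -0.11229822759486212 [ 0.50705937 -0.12886988  0.01020557] [-0.33639337  0.39841886 -0.25448416] 15.15
time: 15.48
tool_pos: [0.5194, -0.1277, 0.0111]
eef_rot: [3.135, -0.005, 1.676]
contact_force: [-0.2, -0.2, -0.3]
finger_gap: 0.0004
tool jig -0.13673678971982958 -0.09985294457180074 [ 0.51944746 -0.12766991  0.01106882] [-0.15792206 -0.24035227 -0.28818878] 15.4833
```

```bash
python3 -m inch '[[[0.001,0.0001,-0.003],0],[[0.002,0.0002,-0.003],0],[[0.003,0.0003,-0.003],0]]'; python3 look.py q4;  python3 -m inch '[[[0.001,0.0001,0],0],[[0.002,0.0002,0],0]]'; python3 look.py q5
```

```text
time: 15.73
tool_pos: [0.5224, -0.1273, 0.0079]
eef_rot: [3.135, -0.005, 1.676]
contact_force: [-0.1, -0.2, 0.6]
finger_gap: 0.0006
tool jig -0.13680778105928018 -0.0968613613410263 [ 0.52241416 -0.12727824  0.00791882] [-0.07676216 -0.16840802  0.56484386] 15.7333
time: 15.9
tool_pos: [0.5243, -0.1271, 0.0078]
eef_rot: [3.135, -0.005, 1.676]
contact_force: [0.1, -0.4, 0.3]
finger_gap: 0.0
tool jig -0.13681640930028668 -0.09494232015011865 [ 0.52432119 -0.12706369  0.00781042] [ 0.10508315 -0.37175812  0.27002922] 15.9
```

```bash
for i in 1 2 3; do python3 -m inch '[[[0.001,0.0001,0],0],[[0.002,0.0002,0],0]]' | grep -E "tool_pos|force"; done; python3 look.py q6 wrist
```

```text
tool_pos: [0.5263, -0.1269, 0.0078]
contact_force: [0.6, -0.8, 0.5]
tool_pos: [0.5272, -0.1265, 0.0075]
contact_force: [-3.4, 1.1, 2.8]
tool_pos: [0.5277, -0.1262, 0.0074]
contact_force: [-5.8, 1.5, 7.1]
tool jig -0.13727625217196657 -0.09148224612909543 [ 0.52771194 -0.12623512  0.00742656] [-5.81592036  1.47506723  7.13297916] 16.4
```

View pics/q6_wrist.png

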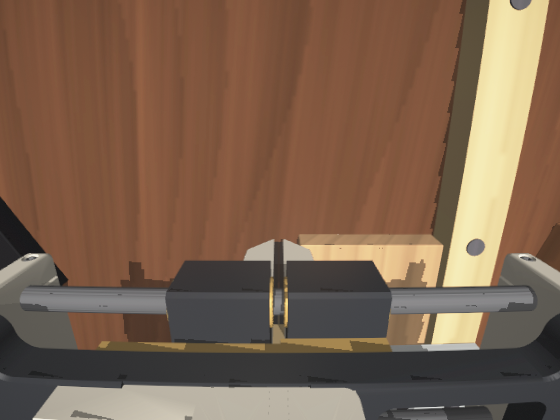

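```bash
for i in 1 2; do python3 -m inch '[[[0.0015,0.0002,0.0003],0],[[0.003,0.0003,0.0005],0],[[0.003,0.0003,0.0005],0]]' | grep -E "tool_pos|force"; done; python3 look.py q7
```

```text
tool_pos: [0.5291, -0.1253, 0.0075]
contact_force: [-6.0, 2.3, 5.1]
tool_pos: [0.5292, -0.1252, 0.0075]
contact_force: [-8.6, -0.1, 7.2]
tool jig -0.13817693748749105 -0.08991654844261539 [ 0.52917192 -0.12517159  0.0075322 ] [-8.55318031 -0.05601926  7.201897  ] 16.95
```

```bash
python3 -m inch '[[[-0.008,-0.001,0],0],[[-0.018,-0.002,0],0],[[-0.025,-0.002,0.03],0],[[-0.025,-0.002,0.06],0],[[-0.02,-0.01,0.1],0],[[0.01,-0.025,0.11],0],[[0.04,-0.04,0.11],0],[[0.07,-0.055,0.1],0],[[0.088,-0.067,0.088],0],[[0.088,-0.067,0.088],0]]'; python3 look.py w3 wrist top; python3 - <<'E'
import cv2
im=cv2.imread("pics/w3_wrist.png")
cv2.imwrite("pics/z3.png",cv2.resize(im[95:255,180:340],None,fx=5,fy=3.75,interpolation=cv2.INTER_CUBIC))
E
```

```text
time: 17.78
tool_pos: [0.6195, -0.1951, 0.0937]
eef_rot: [-3.135, -0.007, 1.674]
contact_force: [0.2, -0.2, -0.1]
finger_gap: 0.0003
tool jig -0.05899948864211784 -0.0076060619766687 [ 0.61950539 -0.19505749  0.09366716] [ 0.17810134 -0.21301551 -0.10417097] 17.7833
```

View pics/z3.png

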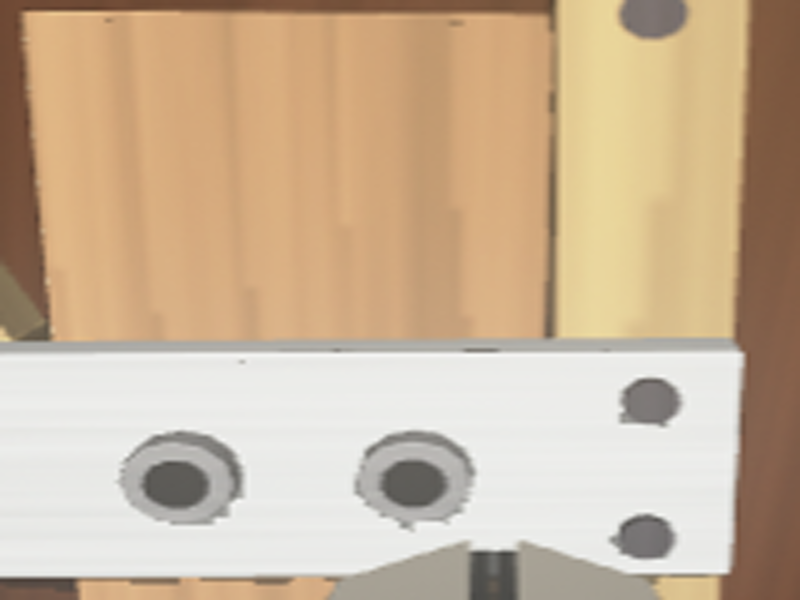

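The tail now touches the fence, but the gap widens to about 1 mm at the bridge, so the front end is still roughly 2 mm off. I'll check clearances for pressing the front end through the 35 mm window between bridge and stop.

```bash
python3 - <<'E'
from h import *
C=np.array([.6334,-.2529]);x=np.array([.10733,-.99422]);y=np.array([.99422,.10733])
def j(px,z,n="top"):
    P=px2w(n,[px],z)[0,:2]-C; return (P@x).round(4),(P@y).round(4)
print("glue cap",j((453.5,156.5),.15),"glue left edge base",j((423,178),.0), "tin",j((385.5,228),.05))
for p in [(-.0175,-.115),(-.0175,-.1)]: print(C+p[0]*x+p[1]*y)
print(j((116/8+330-.4,470/8+145-.4),.019))
im=cv2.imread("pics/w3_top.png");
E
```

```text
glue cap (np.float64(0.1475), np.float64(-0.0446)) glue left edge base (np.float64(0.1195), np.float64(-0.0571)) tin (np.float64(-0.0241), np.float64(-0.1873))
[ 0.51718642 -0.2478441 ]
[ 0.53209972 -0.24623415]
(np.float64(-0.1154), np.float64(-0.1031))
```

View pics/w3_wrist.png

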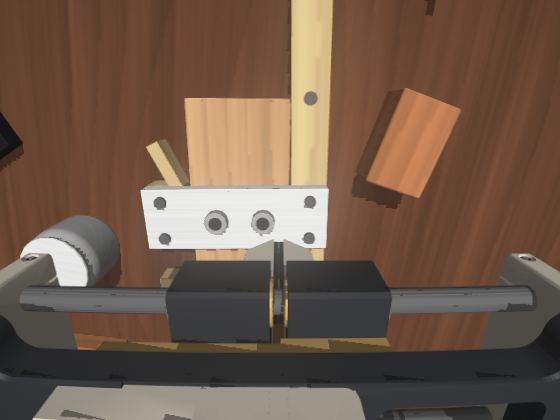

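```bash
python3 -m inch '[[[-0.025,-0.013,0.01],0],[[-0.05,-0.026,0.01],0],[[-0.08,-0.04,0.01],0.1],[[-0.1015,-0.053,0.01],0.1],[[-0.1015,-0.053,0],0.1],[[-0.1015,-0.053,-0.02],0.1],[[-0.1015,-0.053,-0.03],0.1],[[-0.1015,-0.053,-0.03],0.1]]'; python3 look.py r1 scene
```

```text
time: 18.55
tool_pos: [0.513, -0.2438, 0.0625]
eef_rot: [-3.129, -0.012, 1.677]
contact_force: [-0.6, -0.0, -0.1]
finger_gap: 0.0008
tool jig -0.021993035621038486 -0.1187451646874415 [ 0.51297984 -0.24377894  0.06250546] [-0.59646344 -0.03824827 -0.0939821 ] 18.55
```

View pics/r1_scene.png

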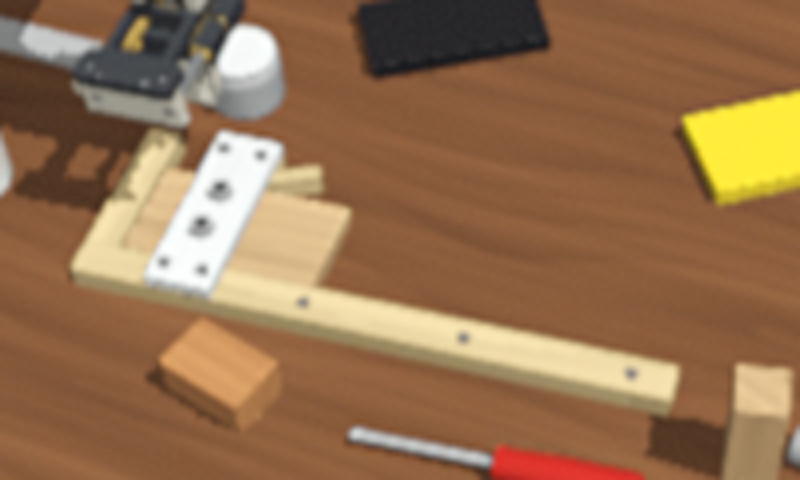

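```bash
python3 -m inch '[[[0.006,-0.004,0],0],[[0.006,-0.004,0],0],[[0.006,-0.004,-0.01],0]]' ; python3 look.py r2; python3 -m inch '[[[0,0,-0.012],0],[[0,0,-0.025],0],[[0,0,-0.037],0],[[0,0,-0.042],0],[[0,0,-0.042],0]]'; python3 look.py r3 scene
```

```text
time: 18.85
tool_pos: [0.5227, -0.2492, 0.0557]
eef_rot: [-3.135, -0.008, 1.677]
contact_force: [0.2, 0.1, 0.0]
finger_gap: 0.0003
tool jig -0.015548330253937821 -0.10963390024861358 [ 0.52273022 -0.24920852  0.05567901] [0.15018821 0.12902787 0.03917748] 18.85
time: 19.27
tool_pos: [0.5209, -0.2484, 0.0112]
eef_rot: [-3.131, -0.011, 1.677]
contact_force: [0.1, -0.0, -0.2]
finger_gap: 0.0005
tool jig -0.01653193965891868 -0.11139810058865512 [ 0.52087064 -0.24841994  0.01124981] [ 0.05505219 -0.01834494 -0.23310364] 19.2667
```

View pics/r3_scene.png

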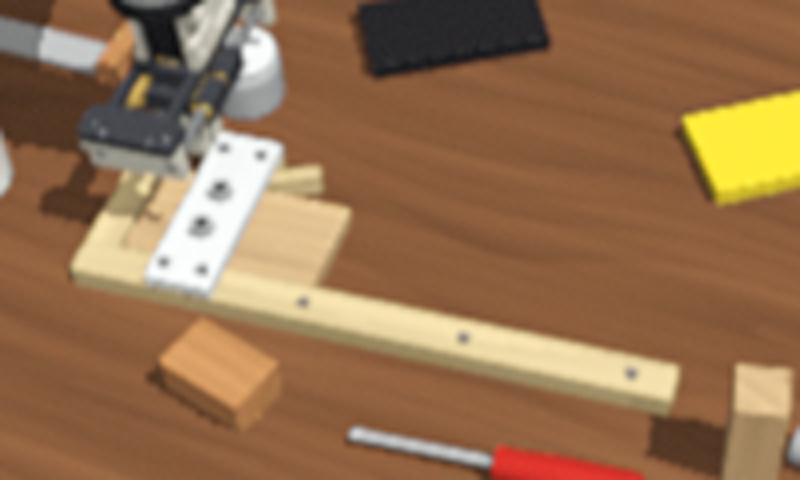

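Clean entry with no contact. Next I advance gently toward the fence.

```bash
python3 -m inch '[[[0.004,0.0004,-0.002],0],[[0.008,0.0009,-0.003],0],[[0.012,0.0013,-0.003],0],[[0.014,0.0015,-0.003],0]]'|grep -E "pos|force";for i in 1 2 3; do python3 -m inch '[[[0.001,0.0001,0],0],[[0.002,0.0002,0],0]]' | grep -E "tool_pos|force"; done; python3 look.py r4
```

```text
tool_pos: [0.5371, -0.2472, 0.0097]
contact_force: [0.3, -0.4, -0.5]
tool_pos: [0.5398, -0.2469, 0.0101]
contact_force: [0.5, -0.3, -0.0]
tool_pos: [0.542, -0.2467, 0.0103]
contact_force: [-0.9, -1.0, 0.6]
tool_pos: [0.5437, -0.2468, 0.0104]
contact_force: [-1.1, 0.1, 1.9]
tool jig -0.01573241597953534 -0.08851988880656506 [ 0.54370258 -0.24675931  0.01035486] [-1.11530322  0.13685572  1.86793255] 20.15
```

```bash
for i in 1 2; do python3 -m inch '[[[0.001,0.0001,-0.0005],0],[[0.002,0.0002,-0.0005],0]]' | grep -E "tool_pos|force"; done; python3 look.py r5
```

```text
tool_pos: [0.5444, -0.2469, 0.01]
contact_force: [-4.3, -0.4, 6.8]
tool_pos: [0.5446, -0.2469, 0.0099]
contact_force: [-7.7, 0.6, 10.6]
tool jig -0.015469031847324302 -0.08768649992046595 [ 0.54455943 -0.24693173  0.00991026] [-7.73650088  0.57115481 10.61846098] 20.4833
```

```bash
python3 -m inch '[[[0.0015,0.0002,0.001],0],[[0.003,0.0003,0.001],0],[[0.003,0.0003,0.001],0]]' | grep -E "tool_pos|force"; python3 look.py r6; python3 -m inch '[[[-0.008,-0.001,0],0],[[-0.018,-0.002,0],0],[[-0.022,-0.002,0.02],0],[[-0.022,-0.002,0.05],0],[[-0.02,-0.002,0.08],0],[[0.01,0.01,0.1],0],[[0.03,0.025,0.1],0],[[0.05,0.04,0.1],0],[[0.072,0.052,0.085],0],[[0.072,0.052,0.085],0]]';python3 look.py w4 wrist; python3 - <<'E'
import cv2
im=cv2.imread("pics/w4_wrist.png")
cv2.imwrite("pics/z4.png",cv2.resize(im[95:255,180:340],None,fx=5,fy=3.75,interpolation=cv2.INTER_CUBIC))
E
```

```text
tool_pos: [0.546, -0.247, 0.0108]
contact_force: [-5.1, 0.5, 6.5]
tool jig -0.015211358792111728 -0.086261675740434 [ 0.54600368 -0.24703499  0.0108473 ] [-5.05629098  0.48002041  6.54616072] 20.7333
time: 21.57
tool_pos: [0.6214, -0.189, 0.0938]
eef_rot: [-3.129, -0.014, 1.683]
contact_force: [0.3, 1.4, -1.4]
finger_gap: 0.0003
tool jig -0.06478405960990886 -0.005076350035812085 [ 0.62139964 -0.1890348   0.09384251] [ 0.27875536  1.43328783 -1.42664024] 21.5667
```

View pics/z4.png

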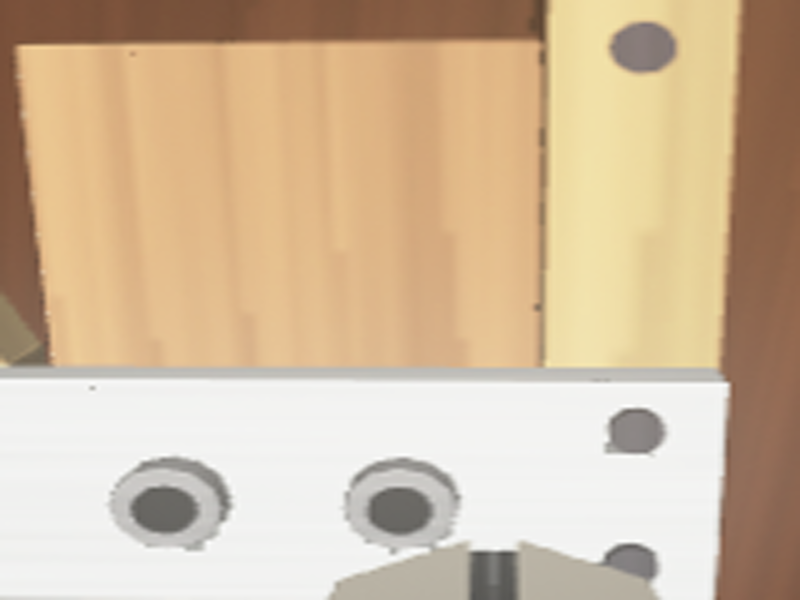

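Now parallel and essentially flush, with a uniform dark line of about 0.5 mm. Next I check the stop end from above with the arm out of the way.

```bash
python3 -m inch '[[[-0.02,0.04,0.05],0],[[-0.04,0.08,0.07],0],[[-0.06,0.12,0.07],0],[[-0.08,0.16,0.07],0],[[-0.1,0.2,0.07],0],[[-0.12,0.24,0.07],0],[[-0.13,0.28,0.07],0],[[-0.13,0.32,0.07],0],[[-0.13,0.36,0.07],0],[[-0.13,0.4,0.07],0]]';  python3 - <<'E'
from h import *
im=bot.read_camera("top")[:,:,::-1];cv2.imwrite("pics/v_full.png",im)
cv2.imwrite("pics/v_t.png",cv2.resize(im[155:205,320:395],None,fx=10,fy=10,interpolation=cv2.INTER_CUBIC))
im=bot.read_camera("scene")[:,:,::-1]
cv2.imwrite("pics/v_s.png",cv2.resize(im[175:230,160:245],None,fx=9,fy=9,interpolation=cv2.INTER_CUBIC))
E
```

```text
time: 22.45
tool_pos: [0.4889, 0.1753, 0.1644]
eef_rot: [-3.126, -0.013, 1.679]
contact_force: [1.3, -0.2, -0.2]
finger_gap: 0.0003
```

View pics/v_t.png

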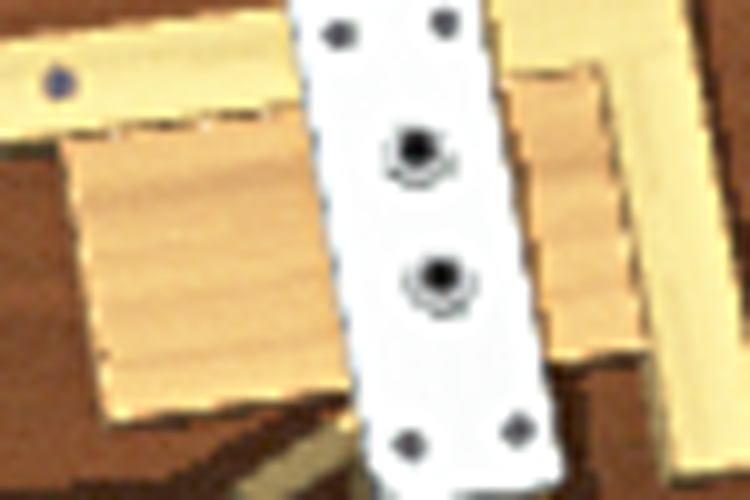

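View pics/v_s.png

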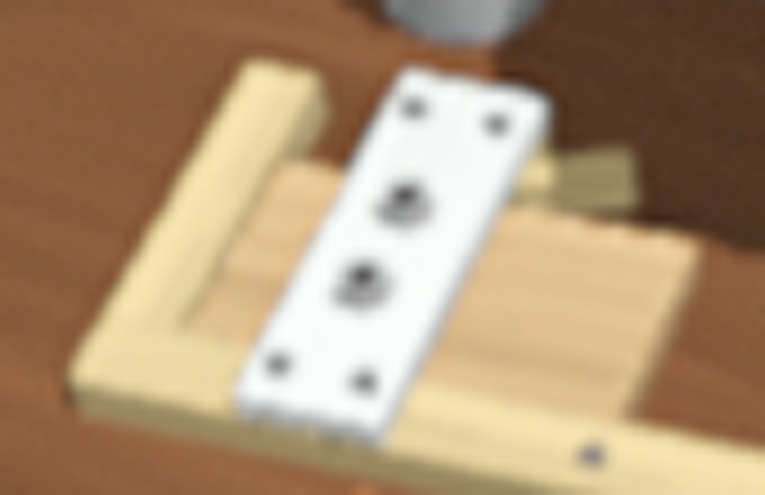

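Flush with the fence now. There is a hairline at the stop, so I'll make one last light end push, biased slightly toward the fence, to confirm contact.

```bash
python3 -m inch '[[[0.015,-0.035,0],0],[[0.03,-0.07,0],0],[[0.045,-0.105,0],0],[[0.06,-0.14,0],0],[[0.07,-0.175,0],0],[[0.08,-0.21,0],0],[[0.08,-0.235,0],0],[[0.08,-0.245,-0.03],0],[[0.08,-0.245,-0.06],0],[[0.08,-0.245,-0.09],0]]' -1; python3 look.py s1
```

```text
time: 23.38
tool_pos: [0.568, -0.0657, 0.0741]
eef_rot: [-3.129, -0.016, 1.687]
contact_force: [0.4, 0.2, 0.0]
finger_gap: 0.0005
tool jig -0.19313280211105313 -0.04489262878221505 [ 0.56803746 -0.06570055  0.07410938] [0.36747076 0.21913091 0.01784375] 23.3833
```

```bash
python3 -m inch '[[[0,0,-0.02],-0.5],[[0,0,-0.04],-0.5],[[0,0,-0.055],-0.5],[[0,0,-0.065],-0.5],[[0,0,-0.065],-0.5]]'; python3 look.py s2;  python3 -m inch '[[[0.0008,-0.006,0],0],[[0.0016,-0.012,0],0],[[0.0024,-0.018,0],0],[[0.003,-0.023,0],0],[[0.0034,-0.026,0],0]]'; python3 look.py s3
```

```text
time: 23.8
tool_pos: [0.5655, -0.0667, 0.0071]
eef_rot: [-3.125, -0.016, 1.677]
contact_force: [0.1, 0.3, 0.0]
finger_gap: 0.0006
tool jig -0.19244682381799366 -0.04750559264710526 [ 0.56551321 -0.06666302  0.00706301] [0.07229628 0.30479063 0.02623967] 23.8
time: 24.22
tool_pos: [0.5697, -0.0944, 0.008]
eef_rot: [-3.127, -0.015, 1.675]
contact_force: [-0.3, 1.1, 0.3]
finger_gap: 0.0002
tool jig -0.16439196685422355 -0.04630990790526231 [ 0.56971314 -0.09442757  0.00802524] [-0.32615006  1.07797839  0.30073094] 24.2167
```

```bash
for i in 1 2 3 4; do python3 -m inch '[[[0.0003,-0.001,0],0],[[0.0005,-0.002,0],0]]' | grep -E "tool_pos|force"; done; python3 look.py s4
```

```text
tool_pos: [0.5707, -0.0971, 0.0085]
contact_force: [-0.0, 0.4, 0.1]
tool_pos: [0.5714, -0.0988, 0.0087]
contact_force: [0.1, 1.3, 1.7]
tool_pos: [0.5719, -0.0998, 0.0087]
contact_force: [-0.7, 3.1, 1.8]
tool_pos: [0.5719, -0.0998, 0.0086]
contact_force: [-2.9, 7.1, 3.7]
tool jig -0.15881069763382846 -0.04470381029599885 [ 0.571909   -0.09980424  0.0086416 ] [-2.93650307  7.1269121   3.73246817] 24.8833
```

It stopped at the same place as before, so the stop is met, and the reaction shows it bearing on the fence too. Now I retreat straight back and recheck.

```bash
python3 -m inch '[[[-0.0008,0.008,0],0],[[-0.0018,0.018,0],0],[[-0.003,0.03,0.01],0],[[-0.003,0.03,0.04],0],[[-0.003,0.03,0.08],0],[[0.01,0,0.12],0],[[0.03,-0.03,0.12],0],[[0.04,-0.06,0.11],0],[[0.048,-0.088,0.085],0],[[0.048,-0.09,0.085],0]]';python3 look.py w5 wrist; python3 - <<'E'
import cv2
im=cv2.imread("pics/w5_wrist.png")
cv2.imwrite("pics/z5.png",cv2.resize(im[95:255,180:340],None,fx=5,fy=3.75,interpolation=cv2.INTER_CUBIC))
E
python3 -m inch '[[[-0.02,0.04,0.05],0],[[-0.04,0.08,0.07],0],[[-0.06,0.12,0.07],0],[[-0.08,0.16,0.07],0],[[-0.1,0.2,0.07],0],[[-0.12,0.24,0.07],0],[[-0.13,0.28,0.07],0],[[-0.13,0.32,0.07],0],[[-0.13,0.36,0.07],0],[[-0.13,0.4,0.07],0]]'; python3 - <<'E'
from h import *
im=bot.read_camera("top")[:,:,::-1];cv2.imwrite("pics/y_full.png",im)
cv2.imwrite("pics/y_t.png",cv2.resize(im[155:205,320:395],None,fx=10,fy=10,interpolation=cv2.INTER_CUBIC))
E
```

```text
time: 25.72
tool_pos: [0.6182, -0.1964, 0.0908]
eef_rot: [-3.123, -0.015, 1.671]
contact_force: [-1.7, -0.5, -0.8]
finger_gap: 0.0005
tool jig -0.05781545153170477 -0.009030129506188813 [ 0.61821663 -0.19638754  0.09080901] [-1.71483328 -0.45668634 -0.83152537] 25.7167
time: 26.6
tool_pos: [0.4868, 0.18, 0.163]
eef_rot: [-3.123, -0.018, 1.674]
contact_force: [1.3, -0.5, 0.0]
finger_gap: 0.0008
```

View pics/z5.png

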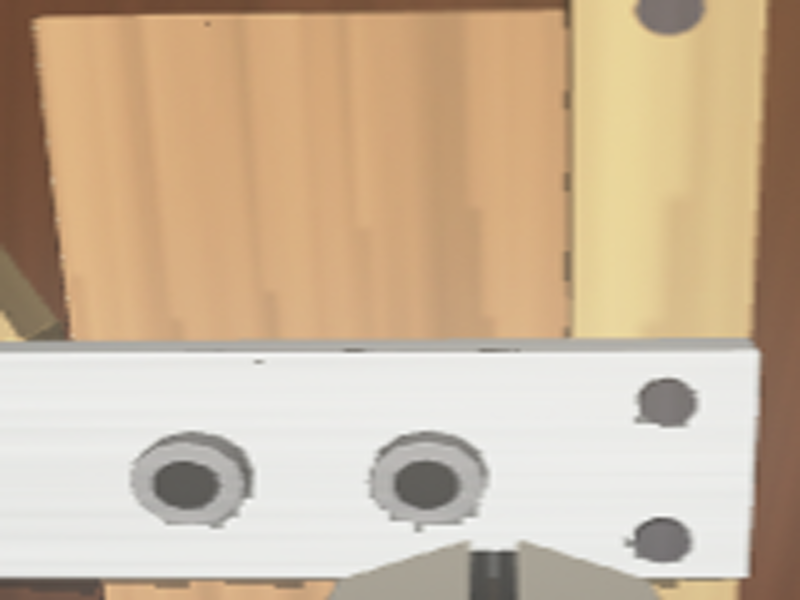

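View pics/y_t.png

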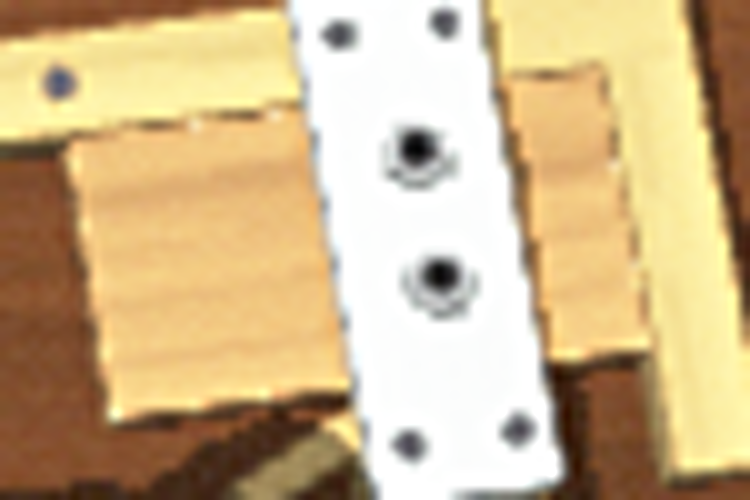

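View pics/y_full.png

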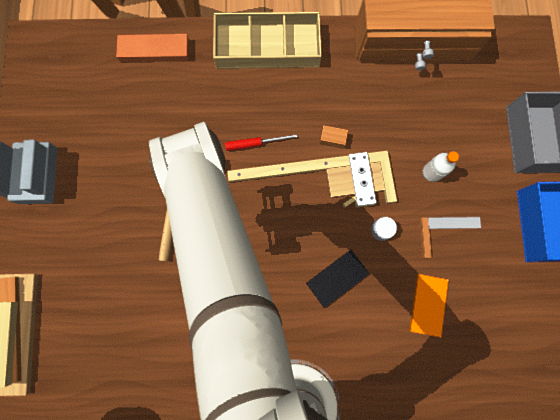

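The board is flush against fence and stop: the remaining fence line is uniform and about 3 px at 5x, under 0.5 mm. The visible bystanders have not moved, and the robot is clear. I'm handing the job in.

```bash
python3 -c "
from cell import bot
print(bot.sign_off())"
```

```text
the job is handed in; nothing more can be done
None
```

The blank is home under the bridge, lying flat against the fence and the end stop. I handed the job in at about 26.7 s.

- **Pushing:** I pushed the board sideways onto the fence with both fingertips, in front of the bridge. I then slid it end first along the fence until it met the stop. It was never gripped or lifted, and wrist readings at the pauses stayed below about 14 N in total.
- **A fault I corrected:** After the slide, the wrist camera showed a gap of about 2.5 mm along the fence. I closed it with gentle sideways presses on the tail, then on the front end through the window between bridge and stop. That left about 1 mm at the stop, which one last light end push closed.
- **Last checks:** That push stopped at the same point as before, with about 7 N. The line left along the fence is even and under 0.5 mm, which is near the limit of what the camera can resolve. The bystanders I could see had not moved. In the last picture the arm hid the post, most of the hammer and the yellow board. An earlier picture showed them in place except the yellow board, which the arm partly hid, and the fingers did not go near any of them after that.

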